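# Line up yarn tubes by thickness on the sample board

## Task

Set up the size row on the white sample board: stand the bare yellow tube, the white half-wound cop, the blue full cop and the grey paper cone upright on the four black pads, one in the middle of each, in order of their greatest thickness, with the thinnest next to the red tile and the thickest at the far end. Leave the oil bottle standing where it is.

Things in the scene. Friction and masses are not known exactly. Their poses are not given: they have to be found in the camera images.
- bare_tube_mid (a point): Bare yellow plastic yarn tube without yarn, the thinnest: about 18 diameter with a 26 foot, 158 high. Stands loose. Point: on its axis, half-way up, 79 above its foot; z along its axis. Most grippers cannot reach so far down over it: grasp it 35 to 45 below its top, about 18 across.
- half_cop_mid (a point): Half-wound cop: white yarn on a tube with green ends, the second thinnest: 31 diameter at its belly, 158 high, foot 26 diameter; yarn from 16 to 140 above the foot, tapering to both ends. Stands loose. Point: on its axis, half-way up, 79 above its foot; z along its axis. Most grippers cannot reach so far down over it: grasp it 35 to 45 below its top, about 25 across.
- blue_cop_mid (a point): Full cop of blue yarn on a tube with green ends, the second thickest: 40 diameter at its belly, 158 high, foot 26 diameter; yarn from 16 to 140 above the foot, tapering to both ends. Stands loose. Point: on its axis, half-way up, 79 above its foot; z along its axis. Most grippers cannot reach so far down over it: grasp it 35 to 45 below its top, about 33 across.
- paper_cone_mid (a point): Empty grey-green paper cone with a red band, the thickest: 59 diameter at its foot, tapering evenly to about 36 at its top, 168 high, standing on its wide end. Stands loose. Point: on its axis, half-way up, 84 above its foot; z along its axis. Most grippers cannot reach so far down over it: grasp it 35 to 45 below its top, about 42 across.
- pad_a: Round black rubber pad with a thin white ring in its middle, diameter 60, 3 thick, fixed on the white board; all four pads are alike, in one straight row 80 apart centre to centre. Origin: centre of its underside, so its top, where a thing stands, is 3 mm above. The row's direction is given by the pads; pad_a is at one end of the row.
- pad_b: Round black rubber pad with a thin white ring in its middle, diameter 60, 3 thick, fixed on the white board; all four pads are alike, in one straight row 80 apart centre to centre. Origin: centre of its underside, so its top, where a thing stands, is 3 mm above. The row's direction is given by the pads; pad_b is next to pad_a.
- pad_c: Round black rubber pad with a thin white ring in its middle, diameter 60, 3 thick, fixed on the white board; all four pads are alike, in one straight row 80 apart centre to centre. Origin: centre of its underside, so its top, where a thing stands, is 3 mm above. The row's direction is given by the pads; pad_c is next to pad_d.
- pad_d: Round black rubber pad with a thin white ring in its middle, diameter 60, 3 thick, fixed on the white board; all four pads are alike, in one straight row 80 apart centre to centre. Origin: centre of its underside, so its top, where a thing stands, is 3 mm above. The row's direction is given by the pads; pad_d is at the other end of the row.
- red_tile: Flat red tile, 60 x 24, 3 thick, fixed on the white board beyond one end of the row of pads, 58 from the centre of the end pad; it marks the thin end (a grey tile of the same size lies at the other end). Board: 92 x 400, its top 8 above the worktop. Origin: centre of the tile's underside.
- bottle: Small white oil bottle with a red pointed cap, 32 diameter, 119 high, standing loose on the worktop in the same line as the tubes; a bystander that is to be left where it is. Origin: centre of its foot.

How it is judged:
At the end, for the whole second after the job is handed in: Counted from the red tile, the bare tube, half-wound cop, blue cop and paper cone stand in this order on the four pads, each within 14 mm of its pad's centre, resting on the pad, within 0.1 rad of upright, and at rest (((horizontal distance between red_tile and pad_a below 0.1 m and horizontal distance between bare_tube_mid and pad_a below 0.014 m and z of bare_tube_mid in the frame of pad_a between 0.075 and 0.089 m and horizontal distance between half_cop_mid and pad_b below 0.014 m and z of half_cop_mid in the frame of pad_b between 0.075 and 0.089 m and horizontal distance between blue_cop_mid and pad_c below 0.014 m and z of blue_cop_mid in the frame of pad_c between 0.075 and 0.089 m and horizontal distance between paper_cone_mid and pad_d below 0.014 m and z of paper_cone_mid in the frame of pad_d between 0.08 and 0.094 m) or (horizontal distance between red_tile and pad_d below 0.1 m and horizontal distance between bare_tube_mid and pad_d below 0.014 m and z of bare_tube_mid in the frame of pad_d between 0.075 and 0.089 m and horizontal distance between half_cop_mid and pad_c below 0.014 m and z of half_cop_mid in the frame of pad_c between 0.075 and 0.089 m and horizontal distance between blue_cop_mid and pad_b below 0.014 m and z of blue_cop_mid in the frame of pad_b between 0.075 and 0.089 m and horizontal distance between paper_cone_mid and pad_a below 0.014 m and z of paper_cone_mid in the frame of pad_a between 0.08 and 0.094 m)) and angle between each of bare_tube_mid, half_cop_mid, blue_cop_mid, paper_cone_mid's own z axis and vertical below 0.1 rad and linear speed of each of bare_tube, half_cop, blue_cop, paper_cone below 0.02 m/s); the robot touches nothing.
It fails at once if the oil bottle is moved more than 20 mm or tipped over (distance of bottle from where it was at the start of the episode above 0.02 m or angle between bottle's own z axis and vertical above 0.3 rad).
It also fails if it takes over 99 s, if anything falls off the work surface, if the arm or the gripper's body presses on something with over 40 N, if the wrist force passes 120 N, or if a joint passes its speed limit or range.

## Robot

A 6-joint arm with a two-finger parallel gripper is mounted at the origin on a cart in front of the work surface, level with it; the furniture and walls round the work are solid. World frame = base frame: x ahead of the robot, y to its left, z up, the work surface at z = 0. Lengths are in m, angles in rad, forces in N, time in s.
With the tool pointing down it reaches from about 0.375 to 0.9 m from the base axis. Payload 3.1 kg.
Tool frame: the origin (TCP) lies at the centre of the arm's flange, where the gripper is bolted on; the fingertips stand 182 mm ahead of it and the grasp point (between the pads) lies 164 mm ahead of it; z points along the fingers, y is the line along which they close (so a half turn about z gives the same grasp; the last joint's range is limited). The gripper opens to 87 mm and grips with 3 to 60 N. Pads are 19 mm wide; open, the fingers measure 117 mm over their backs; the gripper's body (75 mm by 190 mm) begins 51 mm behind the grasp point.
Start: joints at [0.944, 0.527, 1.433, -0, 1.181, -0.178], TCP at [0.271, 0.563, 0.405] pointing down, gripper open.
Joint ranges: [-3.08, 3.08], [-0.75, 2.2], [0.22, 2.44], [-1.43, 4.57], [0, 2.65], [-2.85, 2.85]. Speed limits (rad/s): [2.79, 2.79, 3.14, 3.14, 3.14, 3.14].

## Interface

Orientations are given as a unit quaternion [x, y, z, w].
In Python, from rig import * gives the robot as it stands.
- The arm moves only by the tool move_arm, never from a script. Its argument "commands" is a list that holds one entry, the list of rows, each a list of 6 numbers: the shift along the tool's x, y, z in units of 40 mm (1.0 is 40 mm), then the turn, a rotation vector about the tool's x, y, z in rad. A call has 1 to 12 rows; each row is the pose to reach, as a shift and turn from the pose commanded when the call began, along the tool's axes at that moment; what a row does not reach only later rows make up. A row lasts 1/8 s, in which the tool goes at most 62.5 mm and 10.7 degrees, less where a joint would pass 70% of its speed; a pose out of reach is approached as far as the arm can. A call with a gripper value outside its range is refused whole. "claw" is the closure, from -1 (fully open) to 1 (shut), so that 0 is half open, set as the call begins (left out, the last holds). The fingers move at their own pace and stop on an object; "squeeze" is the grip in N (left out, the last holds). Time passes only in rows, so rows that repeat a pose let the fingers close. It gives the time, the measured TCP pose, the force, the opening and the grip force at its end, in the units of the state.
- get_obs(): the state, without advancing time (a new reading comes with each control period).
- camera(name): name is "side" or "top" or "wrist"; returns a dict with "pixels" (384x512x3 uint8, blue, green, red), "range_z" (384x512 float32, m along the optical axis (not along the pixel's ray), 0 where there is no reading), "camera_matrix" (3x3 intrinsics, pixels), "extrinsics" (4x4, takes a point from world to camera coordinates). Camera axes: x right, y up, looking along -z (the intrinsics and any distortion apply to the point x, -y, -z); pixel columns grow to the right and rows downward; lengths in m; the calibration is good to about 2 mm. A picture is of the moment at which its call begins.
- hand_in(): hands the job in; it is judged then, once.
The state is a dict: "time": time; "q": joint angles; "joint_velocities": joint speeds; "joint_torque": joint torques, N m; "position": TCP position; "tool_rot": TCP orientation; "ft_force": force on the tool from outside, world axes, zero at the start; "moment": the same for the moment, N m; "grip_width": finger opening in m; "grip_force": force on a finger pad.
Only numpy, scipy, OpenCV 4.12 (cv2) and the standard library are available. Lean on these libraries where they do the work, as an engineer would, in place of code of your own. Each camera call takes 0.05 s, during which the arm holds its last target. There are 200 camera calls.

## Working session

There is one attempt and no reset: what is moved stays moved. The work goes in short steps, Python scripts to look and compute and a tool call to move; the robot and the scene stay as the last step left them, time stands still between calls to the robot, and variables do not carry over. Pictures are saved under pics/ and viewed, at most 14 in all, crops included, and the job is handed in when it is done.

Besides the shell and the picture viewer there is one more tool, called after "Emit:" by a JSON object that holds its "name" and its "arguments", one argument or row to a line. move_arm: Moves the arm, as the interface text tells. Its arguments: {"type":"object","properties":{"commands":{"type":"array","items":{"type":"array","items":{"type":"array","items":{"type":"number"}}}},"claw":{"type":"number"},"squeeze":{"type":"number"}},"required":["commands"]}

```bash
mkdir -p pics; ls
python3 - <<'E'
from rig import *
import cv2, numpy as np
o=get_obs(); print({k:np.round(v,3).tolist() for k,v in o.items()})
for n in("top","side"):
    c=camera(n); cv2.imwrite(f"pics/{n}0.png",c["pixels"]); np.savez(f"{n}0.npz",**c)
    print(n,c["camera_matrix"],np.round(c["extrinsics"],3), [k for k in c])
E
```

```text
pics
{'time': 0.0, 'q': [0.943, 0.528, 1.434, 0.0, 1.181, -0.179], 'joint_velocities': [-0.0, 0.0, -0.0, 0.0, -0.001, 0.001], 'joint_torque': [0.0, -44.004, -17.659, 0.063, 0.058, -0.0], 'position': [0.271, 0.563, 0.404], 'tool_rot': [0.223, 0.975, -0.001, -0.0], 'ft_force': [-0.404, -0.153, -0.136], 'moment': [0.005, -0.067, 0.007], 'grip_force': 0.0, 'grip_width': 0.087}
top [[378.2094647    0.         257.03000673]
 [  0.         378.2094647  191.98379984]
 [  0.           0.           1.        ]] [[ 0.014 -1.     0.006 -0.049]
 [ 0.994  0.014  0.109 -0.511]
 [-0.109  0.004  0.994 -0.882]
 [ 0.     0.     0.     1.   ]] ['pixels', 'range_z', 'camera_matrix', 'extrinsics']
side [[347.62256084   0.         253.63620783]
 [  0.         347.62256084 195.86528433]
 [  0.           0.           1.        ]] [[ 0.874 -0.485 -0.004 -0.456]
 [ 0.223  0.395  0.891 -0.167]
 [-0.431 -0.78   0.454 -0.805]
 [ 0.     0.     0.     1.   ]] ['pixels', 'range_z', 'camera_matrix', 'extrinsics']
```

View pics/top0.png

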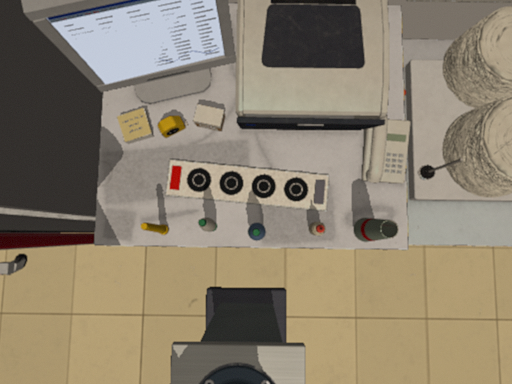

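View pics/side0.png

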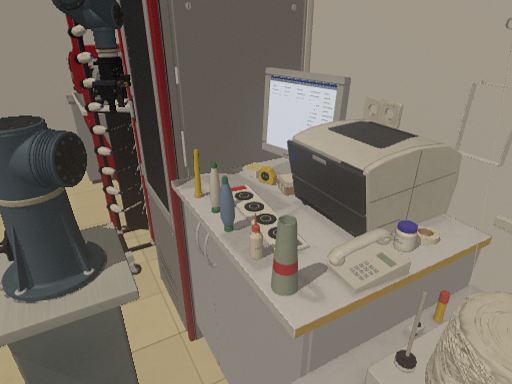

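```bash
cat > h.py <<'E'
import numpy as np, cv2
def load(n):
    return dict(np.load(n))
def cloud(c):
    "world xyz per pixel, HxWx3 (nan where no range)"
    K,E,d=c["camera_matrix"],c["extrinsics"],c["range_z"].astype(float)
    v,u=np.mgrid[:d.shape[0],:d.shape[1]]; d=np.where(d>0,d,np.nan)
    P=np.stack([(u-K[0,2])/K[0,0]*d,-(v-K[1,2])/K[1,1]*d,-d],-1)
    return (P-E[:3,3])@E[:3,:3]
def ray(c,u,v,z):
    K,E=c["camera_matrix"],c["extrinsics"]
    r=np.array([(u-K[0,2])/K[0,0],-(v-K[1,2])/K[1,1],-1])@E[:3,:3]
    o=-E[:3,:3].T@E[:3,3]; return o+r*(z-o[2])/r[2]
E
python3 - <<'E'
from h import *
c=load("top0.npz"); P=cloud(c); s=cloud(load("side0.npz"))
print("worktop z",np.nanmedian(P[205:215,270:310,2]), "printer",np.nanmax(P[60:130,245:380],(0,1)),"printer min x",np.nanmin(P[90:130,250:370][P[90:130,250:370][...,2]>.1],0))
g=c["pixels"].max(-1)
m=(g<70).astype(np.uint8); m[:,:160]=0;m[:165]=0;m[205:]=0;m[:,330:]=0
n,l,st,ce=cv2.connectedComponentsWithStats(m)
for i in range(1,n):
    if st[i,4]>60: print("pad",st[i],ray(c,*ce[i],.011)[:2])
b=c["pixels"].astype(int); r=((b[...,2]>120)&(b[...,1]<60)); r[:150]=0;r[205:]=0; r[:,:165]=0;r[:,190:]=0
v,u=np.nonzero(r); print("red",ray(c,u.mean(),v.mean(),.011)[:2])
for nm,Q in(("top",P),("side",s)):
  q=Q.reshape(-1,3); q=q[(q[:,2]>.03)&(q[:,2]<.25)&(q[:,0]>.33)&(q[:,0]<.5)&(abs(q[:,1])<.4)]
  # cluster on grid
  img=np.zeros((200,400),np.uint8); ix=((q[:,:2]-[.3,-.4])/[.004,.004]).astype(int); img[ix[:,0],ix[:,1]]=1
  img=cv2.dilate(img,np.ones((3,3)))
  n,l=cv2.connectedComponents(img); L=l[ix[:,0],ix[:,1]]
  for i in range(1,n):
    p=q[L==i]
    if len(p)<15: continue
    t=p[p[:,2]>p[:,2].max()-.006]
    print(nm,len(p),"zmax",p[:,2].max().round(3),"top mean",t.mean(0).round(3),len(t),"lo",p.min(0).round(3),"hi",p.max(0).round(3))
E
```

```text
worktop z 0.0007461828998901402 printer [ 0.74756498 -0.00976085  0.24395221] printer min x [ 0.62863093 -0.28547656  0.10303987]
pad [188 169  23  22 262] [0.54195697 0.1011579 ]
pad [220 172  23  23 266] [0.5357014 0.0218952]
pad [194 175  10  10  77] [0.54201967 0.10210612]
pad [252 175  23  23 273] [ 0.52886103 -0.05694646]
pad [226 178  10  10  76] [0.53540947 0.0221014 ]
pad [284 178  24  23 266] [ 0.52217971 -0.1367457 ]
pad [259 182  10   9  73] [ 0.52863014 -0.05733241]
pad [291 185  10   9  75] [ 0.52213412 -0.13709568]
red [0.54677456 0.15963349]
top 2854 zmax 0.25 top mean [0.442 0.367 0.247] 117 lo [0.383 0.364 0.03 ] hi [0.5   0.379 0.25 ]
top 251 zmax 0.16 top mean [ 0.417 -0.041  0.157] 41 lo [ 0.4   -0.061  0.083] hi [ 0.438 -0.023  0.16 ]
top 770 zmax 0.17 top mean [ 0.427 -0.309  0.167] 62 lo [ 0.401 -0.335  0.03 ] hi [ 0.452 -0.282  0.17 ]
top 174 zmax 0.119 top mean [ 0.426 -0.184  0.119] 1 lo [ 0.413 -0.199  0.03 ] hi [ 0.443 -0.17   0.119]
top 182 zmax 0.16 top mean [0.426 0.187 0.157] 42 lo [0.413 0.176 0.031] hi [0.433 0.195 0.16 ]
top 193 zmax 0.161 top mean [0.435 0.07  0.157] 37 lo [0.418 0.053 0.042] hi [0.447 0.078 0.161]
side 1916 zmax 0.25 top mean [0.436 0.372 0.247] 66 lo [0.38  0.361 0.03 ] hi [0.5   0.398 0.25 ]
side 1515 zmax 0.169 top mean [ 0.424 -0.309  0.166] 99 lo [ 0.398 -0.336  0.03 ] hi [ 0.444 -0.289  0.169]
side 559 zmax 0.158 top mean [ 0.414 -0.042  0.156] 19 lo [ 0.397 -0.064  0.03 ] hi [ 0.434 -0.033  0.158]
side 310 zmax 0.118 top mean [ 0.424 -0.182  0.116] 3 lo [ 0.409 -0.199  0.03 ] hi [ 0.439 -0.173  0.118]
side 365 zmax 0.158 top mean [0.43  0.069 0.156] 15 lo [0.414 0.052 0.031] hi [0.445 0.076 0.158]
side 223 zmax 0.158 top mean [0.422 0.189 0.156] 14 lo [0.41  0.177 0.03 ] hi [0.43  0.195 0.158]
```

```bash
cat >> h.py <<'E'
from scipy.spatial.transform import Rotation as Ro
def shift(o,*pts,yaw=None):
    "print tool-frame shifts (units of 40 mm) to world TCP points, and the turn that brings tool y to yaw, z down"
    R=Ro.from_quat(o["tool_rot"]); p=np.array(o["position"])
    for t in pts: print((R.inv().apply(np.array(t)-p)/.04).round(2))
    if yaw is not None:
        y=np.array([np.cos(yaw),np.sin(yaw),0]); z=np.array([0,0,-1.])
        T=Ro.from_matrix(np.c_[np.cross(y,z),y,z]); print("turn",(R.inv()*T).as_rotvec().round(3))
E
python3 - <<'E'
from rig import *; from h import *
shift(get_obs(),(.27,.44,.405),(.27,.30,.405),(.424,.187,.40),yaw=np.arctan2(.2379,.02))
E
```

```text
[-1.31 -2.78 -0.02]
[-2.83 -5.93 -0.02]
[-7.52 -6.81  0.11]
turn [-0.002 -0.001 -0.365]
```

Emit:
{"name": "move_arm", "arguments": {
  "commands": [
    [[-0.66,-1.4,0,0,0,-0.12],[-1.3,-2.8,0,0,0,-0.24],[-2.0,-4.3,0,0,0,-0.365],[-2.8,-5.9,0,0,0,-0.365],[-2.8,-5.9,0,0,0,-0.365],[-4.0,-6.15,0,0,0,-0.365],[-5.2,-6.4,0,0,0,-0.365],[-6.4,-6.6,0,0,0,-0.365],[-7.5,-6.8,0,0,0,-0.365],[-7.5,-6.8,0,0,0,-0.365],[-7.5,-6.8,0,0,0,-0.365]]
  ],
  "claw": -1,
  "squeeze": 15
}}

```text
time: 1.48
position: [0.4231, 0.1882, 0.4043]
tool_rot: [0.042, 0.999, 0.0, -0.001]
ft_force: [-0.1, 0.7, 0.6]
grip_width: 0.0868
grip_force: 0.0
```

Run:
```python
from rig import *; from h import *
o=get_obs(); print(o["time"],np.round(o["position"],3),np.round(o["tool_rot"],3),np.round(o["q"],2))
shift(o,(.424,.188,.40),(.424,.188,.282),(.542,.101,.34),yaw=np.arctan2(.2379,.02))
c=camera("wrist"); cv2.imwrite("pics/w1.png",c["pixels"]); np.savez("w1.npz",**c)
P=cloud(c); d=P.reshape(-1,3); q=d[(d[:,2]>.145)&(d[:,2]<.17)&(abs(d[:,0]-.43)<.05)&(abs(d[:,1]-.187)<.05)]
print(len(q), len(q) and (q.mean(0),q.min(0),q.max(0)))
```

```text
1.475 [0.423 0.188 0.404] [ 0.042  0.999  0.    -0.001] [ 0.18  0.31  1.82  0.    1.01 -1.31]
[-0.02 -0.    0.11]
[-0.03 -0.    3.06]
[-3.15 -1.92  1.6 ]
turn [ 0.    -0.002 -0.   ]
398 (array([0.42118207, 0.19032263, 0.15592953]), array([0.41505549, 0.1824588 , 0.1450213 ]), array([0.43069582, 0.19821063, 0.16074548]))
```

Emit:
{"name": "move_arm", "arguments": {
  "commands": [
    [[0,0,1,0,0,0],[0,0,2,0,0,0],[0,0,2.6,0,0,0],[0,0,3.05,0,0,0],[0,0,3.05,0,0,0],[0,0,3.05,0,0,0]]
  ]
}}

```text
time: 2.28
position: [0.4231, 0.1885, 0.2833]
tool_rot: [0.041, 0.999, 0.0, 0.0]
ft_force: [-0.0, 0.4, 0.4]
grip_width: 0.087
grip_force: 0.0
```

Emit:
{"name": "move_arm", "arguments": {
  "commands": [
    [[0,0,0,0,0,0],[0,0,0,0,0,0],[0,0,0,0,0,0],[0,0,0,0,0,0],[0,0,0,0,0,0],[0,0,0,0,0,0]]
  ],
  "claw": 1,
  "squeeze": 15
}}

```text
time: 3.02
position: [0.4234, 0.1878, 0.2827]
tool_rot: [0.042, 0.999, -0.0, -0.0]
ft_force: [-0.1, -0.1, 1.6]
grip_width: 0.035
grip_force: 0.0
```

Emit:
{"name": "move_arm", "arguments": {
  "commands": [
    [[0,0,0,0,0,0],[0,0,0,0,0,0],[0,0,0,0,0,0],[0,0,0,0,0,0],[0,0,-0.4,0,0,0],[0,0,-1,0,0,0],[0,0,-1,0,0,0]]
  ]
}}

```text
time: 3.9
position: [0.4239, 0.188, 0.3239]
tool_rot: [0.042, 0.999, 0.0, 0.002]
ft_force: [1.0, -0.3, -0.4]
grip_width: 0.018
grip_force: 15.0
```

Run:
```python
from rig import *; from h import *
o=get_obs(); print(o["time"],np.round(o["position"],3))
shift(o,(.5425,.101,.3232),(.5425,.101,.2945))
c=camera("top"); np.savez("top1.npz",**c); cv2.imwrite("pics/top1.png",c["pixels"])
```

```text
3.9 [0.424 0.188 0.324]
[-3.14 -1.92  0.03]
[-3.13 -1.92  0.75]
```

Emit:
{"name": "move_arm", "arguments": {
  "commands": [
    [[-0.6,-0.4,0,0,0,0],[-1.3,-0.8,0,0,0,0],[-2.0,-1.2,0,0,0,0],[-2.6,-1.6,0,0,0,0],[-3.15,-1.92,0,0,0,0],[-3.15,-1.92,0,0,0,0],[-3.15,-1.92,0.3,0,0,0],[-3.15,-1.92,0.55,0,0,0],[-3.15,-1.92,0.7,0,0,0],[-3.15,-1.92,0.7,0,0,0],[-3.15,-1.92,0.7,0,0,0]]
  ]
}}

```text
time: 5.32
position: [0.5424, 0.101, 0.2947]
tool_rot: [0.042, 0.999, -0.0, -0.0]
ft_force: [-0.7, -0.2, -0.0]
grip_width: 0.0179
grip_force: 15.0
```

Emit:
{"name": "move_arm", "arguments": {
  "commands": [
    [[0,0,0.03,0,0,0],[0,0,0.03,0,0,0]]
  ]
}}

```text
time: 5.58
position: [0.5426, 0.1008, 0.2937]
tool_rot: [0.042, 0.999, 0.0, 0.0]
ft_force: [-1.2, -0.1, -0.5]
grip_width: 0.0178
grip_force: 15.0
```

Emit:
{"name": "move_arm", "arguments": {
  "commands": [
    [[0,0,0.02,0,0,0],[0,0,0.02,0,0,0]]
  ]
}}

```text
time: 5.82
position: [0.543, 0.1008, 0.2935]
tool_rot: [0.042, 0.999, 0.0, 0.001]
ft_force: [-0.5, 0.5, 5.5]
grip_width: 0.0174
grip_force: 15.0
```

Emit:
{"name": "move_arm", "arguments": {
  "commands": [
    [[0,0,0,0,0,0],[0,0,0,0,0,0],[0,0,0,0,0,0],[0,0,0,0,0,0],[0,0,0,0,0,0],[0,0,-0.8,0,0,0],[0,0,-1.9,0,0,0],[0,0,-2.8,0,0,0],[0,0,-2.8,0,0,0]]
  ],
  "claw": 0
}}

```text
time: 6.95
position: [0.5433, 0.1009, 0.4078]
tool_rot: [0.042, 0.999, 0.0, 0.004]
ft_force: [-0.5, -0.2, -0.4]
grip_width: 0.0433
grip_force: 0.0
```

```bash
cat >> h.py <<'E'
def blobs(c,pts,r=.045):
    P=cloud(c).reshape(-1,3)
    for x,y in pts:
        q=P[(np.hypot(P[:,0]-x,P[:,1]-y)<r)&(P[:,2]>.1)&(P[:,2]<.195)]
        if len(q)<5: print("none",x,y); continue
        t=q[q[:,2]>q[:,2].max()-.008]; print((x,y),"top",t.mean(0).round(4),"mid",((t.min(0)+t.max(0))/2).round(4),q[:,2].max().round(3),len(t))
E
python3 - <<'E'
from rig import *; from h import *
o=get_obs(); print(o["time"],np.round(o["position"],3))
shift(o,(.432,.070,.37),(.432,.070,.282))
c=camera("wrist"); blobs(c,[(.542,.101),(.432,.07)])
c=camera("side"); cv2.imwrite("pics/s2.png",c["pixels"]); blobs(c,[(.542,.101),(.432,.07)])
E
```

```text
6.95 [0.543 0.101 0.408]
[ 2.72 -1.    0.93]
[ 2.73 -1.    3.13]
(0.542, 0.101) top [0.541  0.1032 0.1685] mid [0.5419 0.1031 0.167 ] 0.171 351
(0.432, 0.07) top [0.4321 0.0734 0.1579] mid [0.4321 0.0733 0.1567] 0.161 434
(0.542, 0.101) top [0.5404 0.0989 0.166 ] mid [0.5406 0.0995 0.1658] 0.17 15
(0.432, 0.07) top [0.4298 0.0685 0.1548] mid [0.4301 0.0698 0.1542] 0.158 20
```

View pics/s2.png

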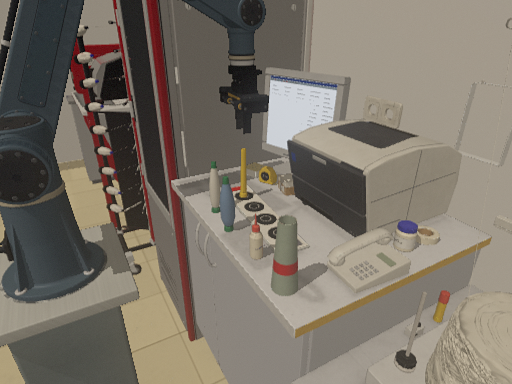

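The tube stands upright on the first pad (pixel 243,197). Next is the half cop.

Emit:
{"name": "move_arm", "arguments": {
  "commands": [
    [[0.7,-0.25,0,0,0,0],[1.4,-0.5,0,0,0,0],[2.1,-0.8,0,0,0,0],[2.75,-1.0,0,0,0,0],[2.75,-1.0,0,0,0,0],[2.75,-1.0,0.8,0,0,0],[2.75,-1.0,1.8,0,0,0],[2.75,-1.0,2.6,0,0,0],[2.75,-1.0,3.1,0,0,0],[2.75,-1.0,3.1,0,0,0],[2.75,-1.0,3.1,0,0,0]]
  ],
  "claw": -1
}}

```text
time: 8.43
position: [0.4304, 0.0702, 0.2808]
tool_rot: [0.042, 0.999, 0.0, 0.0]
ft_force: [0.8, 0.4, 0.4]
grip_width: 0.0871
grip_force: 0.0
```

Emit:
{"name": "move_arm", "arguments": {
  "commands": [
    [[0,0,0,0,0,0],[0,0,0,0,0,0],[0,0,0,0,0,0],[0,0,0,0,0,0],[0,0,0,0,0,0],[0,0,0,0,0,0],[0,0,0,0,0,0],[0,0,0,0,0,0],[0,0,0,0,0,0],[0,0,0,0,0,0]]
  ],
  "claw": 1
}}

```text
time: 9.68
position: [0.4296, 0.0701, 0.2807]
tool_rot: [0.042, 0.999, 0.0, -0.0]
ft_force: [0.1, 0.7, 0.5]
grip_width: 0.0264
grip_force: 14.9
```

Emit:
{"name": "move_arm", "arguments": {
  "commands": [
    [[0,0,-0.4,0,0,0],[0,0,-1,0,0,0],[0,0,-1,0,0,0],[0,0,-1,0,0,0]]
  ]
}}

```text
time: 10.18
position: [0.4293, 0.0701, 0.3203]
tool_rot: [0.042, 0.999, 0.0, -0.0]
ft_force: [-0.9, 0.6, -1.6]
grip_width: 0.0262
grip_force: 14.9
```

Run:
```python
from rig import *; from h import *
o=get_obs(); print(o["time"],np.round(o["position"],3))
shift(o,(.536,.022,.32),(.536,.022,.295))
```

```text
10.175 [0.429 0.07  0.32 ]
[-2.76 -0.98  0.01]
[-2.76 -0.98  0.63]
```

Emit:
{"name": "move_arm", "arguments": {
  "commands": [
    [[-0.6,-0.2,0,0,0,0],[-1.2,-0.45,0,0,0,0],[-1.9,-0.7,0,0,0,0],[-2.4,-0.85,0,0,0,0],[-2.75,-0.98,0,0,0,0],[-2.75,-0.98,0,0,0,0],[-2.75,-0.98,0.3,0,0,0],[-2.75,-0.98,0.55,0,0,0],[-2.75,-0.98,0.7,0,0,0],[-2.75,-0.98,0.7,0,0,0],[-2.75,-0.98,0.72,0,0,0],[-2.75,-0.98,0.72,0,0,0]]
  ]
}}

```text
time: 11.68
position: [0.5359, 0.0219, 0.292]
tool_rot: [0.042, 0.999, -0.0, 0.0]
ft_force: [-0.8, -0.7, -1.3]
grip_width: 0.0262
grip_force: 14.9
```

Emit:
{"name": "move_arm", "arguments": {
  "commands": [
    [[0,0,0.02,0,0,0],[0,0,0.02,0,0,0]]
  ]
}}

```text
time: 11.92
position: [0.5362, 0.0218, 0.2916]
tool_rot: [0.042, 0.999, -0.0, 0.001]
ft_force: [0.0, 0.9, 2.3]
grip_width: 0.0261
grip_force: 15.0
```

Emit:
{"name": "move_arm", "arguments": {
  "commands": [
    [[0,0,0,0,0,0],[0,0,0,0,0,0],[0,0,0,0,0,0],[0,0,0,0,0,0],[0,0,0,0,0,0],[0,0,-0.8,0,0,0],[0,0,-1.9,0,0,0],[0,0,-2.8,0,0,0],[0,0,-2.8,0,0,0]]
  ],
  "claw": -0.1
}}

```text
time: 13.05
position: [0.5367, 0.0218, 0.4061]
tool_rot: [0.042, 0.999, -0.0, 0.004]
ft_force: [-0.1, -0.5, -0.9]
grip_width: 0.0479
grip_force: 0.0
```

Run:
```python
from rig import *; from h import *
o=get_obs(); print(o["time"],np.round(o["position"],3))
shift(o,(.416,-.041,.405),(.416,-.041,.282))
c=camera("wrist"); blobs(c,[(.542,.101),(.5355,.022),(.416,-.041)])
c=camera("side"); cv2.imwrite("pics/s3.png",c["pixels"]); blobs(c,[(.542,.101),(.5355,.022),(.416,-.041)])
```

```text
13.05 [0.537 0.022 0.406]
[ 2.88 -1.82  0.01]
[ 2.9  -1.82  3.08]
(0.542, 0.101) top [0.5414 0.1021 0.1685] mid [0.542  0.1022 0.1673] 0.171 364
(0.5355, 0.022) top [0.5356 0.0253 0.1686] mid [0.5365 0.0252 0.1673] 0.171 343
(0.416, -0.041) top [ 0.4174 -0.0382  0.1578] mid [ 0.4172 -0.0388  0.1564] 0.16 488
(0.542, 0.101) top [0.5402 0.0985 0.1658] mid [0.5405 0.0987 0.166 ] 0.169 16
(0.5355, 0.022) top [0.5335 0.0209 0.1667] mid [0.534  0.0211 0.1665] 0.17 16
(0.416, -0.041) top [ 0.415  -0.0432  0.1549] mid [ 0.4168 -0.0417  0.1546] 0.158 23
```

Emit:
{"name": "move_arm", "arguments": {
  "commands": [
    [[0.6,-0.4,0,0,0,0],[1.4,-0.9,0,0,0,0],[2.2,-1.4,0,0,0,0],[2.88,-1.82,0,0,0,0],[2.88,-1.82,0,0,0,0],[2.88,-1.82,0.8,0,0,0],[2.88,-1.82,1.8,0,0,0],[2.88,-1.82,2.6,0,0,0],[2.88,-1.82,3.08,0,0,0],[2.88,-1.82,3.08,0,0,0],[2.88,-1.82,3.08,0,0,0]]
  ],
  "claw": -1
}}

```text
time: 14.52
position: [0.4156, -0.041, 0.2799]
tool_rot: [0.042, 0.999, -0.0, 0.0]
ft_force: [-1.0, -0.1, -0.3]
grip_width: 0.0873
grip_force: 0.0
```

Emit:
{"name": "move_arm", "arguments": {
  "commands": [
    [[0,0,0,0,0,0],[0,0,0,0,0,0],[0,0,0,0,0,0],[0,0,0,0,0,0],[0,0,0,0,0,0],[0,0,0,0,0,0],[0,0,0,0,0,0],[0,0,0,0,0,0],[0,0,0,0,0,0],[0,0,0,0,0,0]]
  ],
  "claw": 1
}}

```text
time: 15.78
position: [0.415, -0.041, 0.2799]
tool_rot: [0.042, 0.999, 0.0, -0.0]
ft_force: [-0.3, 0.1, -1.5]
grip_width: 0.0336
grip_force: 14.7
```

Emit:
{"name": "move_arm", "arguments": {
  "commands": [
    [[0,0,-0.4,0,0,0],[0,0,-1,0,0,0],[0,0,-1,0,0,0],[0,0,-1,0,0,0]]
  ]
}}

```text
time: 16.27
position: [0.4148, -0.0409, 0.3195]
tool_rot: [0.042, 0.999, 0.0, -0.0]
ft_force: [-0.0, 0.8, -0.8]
grip_width: 0.0336
grip_force: 14.7
```

Run:
```python
from rig import *; from h import *
o=get_obs(); print(o["time"],np.round(o["position"],4))
shift(o,(.529,-.057,.32),(.529,-.057,.295))
```

```text
16.275 [ 0.4148 -0.0409  0.3195]
[-2.88 -0.16 -0.01]
[-2.88 -0.16  0.61]
```

Emit:
{"name": "move_arm", "arguments": {
  "commands": [
    [[-0.6,-0.03,0,0,0,0],[-1.3,-0.06,0,0,0,0],[-2.0,-0.1,0,0,0,0],[-2.5,-0.14,0,0,0,0],[-2.87,-0.16,0,0,0,0],[-2.87,-0.16,0,0,0,0],[-2.87,-0.16,0.3,0,0,0],[-2.87,-0.16,0.55,0,0,0],[-2.87,-0.16,0.7,0,0,0],[-2.87,-0.16,0.7,0,0,0],[-2.87,-0.16,0.72,0,0,0],[-2.87,-0.16,0.72,0,0,0]]
  ]
}}

```text
time: 17.77
position: [0.5288, -0.057, 0.2912]
tool_rot: [0.042, 0.999, 0.0, -0.0]
ft_force: [-0.4, 0.5, -2.2]
grip_width: 0.0336
grip_force: 14.7
```

Emit:
{"name": "move_arm", "arguments": {
  "commands": [
    [[0,0,0.02,0,0,0],[0,0,0.02,0,0,0]]
  ]
}}

```text
time: 18.02
position: [0.5291, -0.0571, 0.2909]
tool_rot: [0.042, 0.999, -0.0, 0.001]
ft_force: [-1.0, 0.5, 4.0]
grip_width: 0.0337
grip_force: 15.0
```

Emit:
{"name": "move_arm", "arguments": {
  "commands": [
    [[0,0,0,0,0,0],[0,0,0,0,0,0],[0,0,0,0,0,0],[0,0,0,0,0,0],[0,0,0,0,0,0],[0,0,-0.8,0,0,0],[0,0,-1.9,0,0,0],[0,0,-2.8,0,0,0],[0,0,-2.8,0,0,0]]
  ],
  "claw": -0.26
}}

```text
time: 19.15
position: [0.5297, -0.0572, 0.4053]
tool_rot: [0.042, 0.999, -0.001, 0.004]
ft_force: [0.3, -0.2, -0.8]
grip_width: 0.0544
grip_force: 0.0
```

Run:
```python
from rig import *; from h import *
o=get_obs(); print(o["time"],np.round(o["position"],3))
shift(o,(.425,-.309,.405),(.425,-.309,.294))
L=[(.5355,.022),(.529,-.057),(.426,-.309)]
c=camera("wrist"); blobs(c,L)
c=camera("side"); blobs(c,L)
```

```text
19.15 [ 0.53  -0.057  0.405]
[ 2.08 -6.49  0.  ]
[ 2.1  -6.49  2.78]
(0.5355, 0.022) top [0.5359 0.0238 0.1683] mid [0.5365 0.0244 0.167 ] 0.171 370
(0.529, -0.057) top [ 0.5299 -0.0542  0.1686] mid [ 0.5307 -0.0542  0.1672] 0.171 346
none 0.426 -0.309
(0.5355, 0.022) top [0.5343 0.0212 0.1662] mid [0.5347 0.0226 0.1663] 0.17 18
(0.529, -0.057) top [ 0.529  -0.0582  0.1657] mid [ 0.5299 -0.057   0.1655] 0.169 25
(0.426, -0.309) top [ 0.4233 -0.3098  0.1647] mid [ 0.4243 -0.3088  0.1646] 0.169 141
```

Emit:
{"name": "move_arm", "arguments": {
  "commands": [
    [[0.3,-1.1,0,0,0,0],[0.7,-2.3,0,0,0,0],[1.1,-3.5,0,0,0,0],[1.5,-4.7,0,0,0,0],[1.9,-5.8,0,0,0,0],[2.08,-6.5,0,0,0,0],[2.08,-6.5,0,0,0,0],[2.08,-6.5,0,0,0,0]]
  ],
  "claw": -1
}}

```text
time: 20.25
position: [0.424, -0.3084, 0.4011]
tool_rot: [0.042, 0.999, 0.001, -0.001]
ft_force: [-0.5, 1.3, -0.5]
grip_width: 0.0873
grip_force: 0.0
```

Run:
```python
from rig import *; from h import *
o=get_obs(); print(o["time"],np.round(o["position"],4))
c=camera("wrist"); blobs(c,[(.426,-.309)])
shift(o,(.425,-.309,.294))
```

```text
20.25 [ 0.424  -0.3084  0.4011]
(0.426, -0.309) top [ 0.4239 -0.3073  0.1672] mid [ 0.4243 -0.3073  0.1665] 0.171 616
[-0.03 -0.02  2.68]
```

Emit:
{"name": "move_arm", "arguments": {
  "commands": [
    [[0,0,0.8,0,0,0],[0,0,1.7,0,0,0],[0,0,2.3,0,0,0],[0,0,2.68,0,0,0],[0,0,2.68,0,0,0],[0,0,2.68,0,0,0]]
  ]
}}

```text
time: 21.05
position: [0.4246, -0.3091, 0.2959]
tool_rot: [0.042, 0.999, -0.001, 0.001]
ft_force: [-0.7, -0.3, 0.5]
grip_width: 0.087
grip_force: 0.0
```

Emit:
{"name": "move_arm", "arguments": {
  "commands": [
    [[0,0,0,0,0,0],[0,0,0,0,0,0],[0,0,0,0,0,0],[0,0,0,0,0,0],[0,0,0,0,0,0],[0,0,0,0,0,0],[0,0,0,0,0,0],[0,0,0,0,0,0],[0,0,0,0,0,0],[0,0,0,0,0,0]]
  ],
  "claw": 1,
  "squeeze": 18
}}

```text
time: 22.3
position: [0.4242, -0.3091, 0.2952]
tool_rot: [0.042, 0.999, -0.0, -0.0]
ft_force: [0.0, -0.7, 0.4]
grip_width: 0.0426
grip_force: 17.9
```

Emit:
{"name": "move_arm", "arguments": {
  "commands": [
    [[0,0,-0.4,0,0,0],[0,0,-1,0,0,0],[0,0,-1,0,0,0],[0,0,-1,0,0,0]]
  ]
}}

```text
time: 22.8
position: [0.424, -0.3089, 0.3346]
tool_rot: [0.042, 0.999, 0.0, -0.0]
ft_force: [-0.5, 0.4, 0.1]
grip_width: 0.0428
grip_force: 17.9
```

Run:
```python
from rig import *; from h import *
o=get_obs(); print(o["time"],np.round(o["position"],4))
shift(o,(.522,-.137,.334),(.522,-.137,.304))
c=camera("side"); cv2.imwrite("pics/s4.png",c["pixels"])
```

```text
22.8 [ 0.424  -0.3089  0.3346]
[-2.08  4.49  0.02]
[-2.08  4.49  0.77]
```

View pics/s4.png

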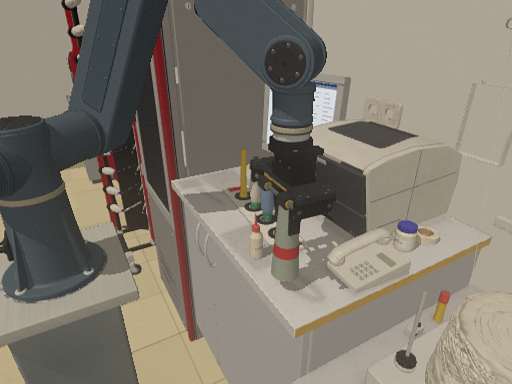

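The cone hangs upright in the gripper (pixel 287,245), and the bottle stands untouched at 256,245.

Emit:
{"name": "move_arm", "arguments": {
  "commands": [
    [[-0.3,0.65,0,0,0,0],[-0.7,1.5,0,0,0,0],[-1.1,2.4,0,0,0,0],[-1.5,3.3,0,0,0,0],[-1.85,4.0,0,0,0,0],[-2.08,4.49,0,0,0,0],[-2.08,4.49,0,0,0,0],[-2.08,4.49,0.3,0,0,0],[-2.08,4.49,0.55,0,0,0],[-2.08,4.49,0.7,0,0,0],[-2.08,4.49,0.7,0,0,0],[-2.08,4.49,0.71,0,0,0]]
  ]
}}

```text
time: 24.35
position: [0.5221, -0.1375, 0.3066]
tool_rot: [0.042, 0.999, -0.0, -0.0]
ft_force: [0.1, 0.5, -1.2]
grip_width: 0.0425
grip_force: 17.9
```

Emit:
{"name": "move_arm", "arguments": {
  "commands": [
    [[0,0,0.02,0,0,0],[0,0,0.02,0,0,0]]
  ]
}}

```text
time: 24.6
position: [0.5222, -0.1371, 0.306]
tool_rot: [0.042, 0.999, -0.0, 0.0]
ft_force: [0.6, -0.2, -0.6]
grip_width: 0.0428
grip_force: 17.9
```

Emit:
{"name": "move_arm", "arguments": {
  "commands": [
    [[0,0,0.02,0,0,0],[0,0,0.02,0,0,0]]
  ]
}}

```text
time: 24.85
position: [0.5224, -0.1371, 0.3059]
tool_rot: [0.042, 0.999, -0.0, 0.001]
ft_force: [-0.6, 1.2, 4.6]
grip_width: 0.043
grip_force: 18.1
```

Emit:
{"name": "move_arm", "arguments": {
  "commands": [
    [[0,0,0,0,0,0],[0,0,0,0,0,0],[0,0,0,0,0,0],[0,0,0,0,0,0],[0,0,0,0,0,0],[0,0,-0.8,0,0,0],[0,0,-1.9,0,0,0],[0,0,-2.8,0,0,0],[0,0,-2.8,0,0,0]]
  ],
  "claw": -0.36
}}

```text
time: 25.98
position: [0.5229, -0.1374, 0.4202]
tool_rot: [0.042, 0.999, -0.002, 0.003]
ft_force: [0.2, 0.3, 0.4]
grip_width: 0.0591
grip_force: 0.0
```

Emit:
{"name": "move_arm", "arguments": {
  "commands": [
    [[0.8,0,-0.3,0,0,0],[1.8,0,-0.4,0,0,0],[2.5,0,-0.5,0,0,0],[2.5,0,-0.5,0,0,0],[2.5,0,-0.5,0,0,0]]
  ]
}}

```text
time: 26.6
position: [0.4231, -0.129, 0.4368]
tool_rot: [0.042, 0.999, -0.0, 0.0]
ft_force: [0.4, -0.6, -0.0]
grip_width: 0.0596
grip_force: 0.0
```

Run:
```python
from rig import *; from h import *
o=get_obs(); print(o["time"],np.round(o["position"],4))
L=[(.542,.101),(.5355,.022),(.529,-.057),(.522,-.137),(.425,-.183)]
c=camera("side"); cv2.imwrite("pics/s5.png",c["pixels"]); blobs(c,L)
c=camera("wrist"); cv2.imwrite("pics/w5.png",c["pixels"]); blobs(c,L)
c=camera("top"); cv2.imwrite("pics/t5.png",c["pixels"]); blobs(c,L)
```

```text
26.6 [ 0.4231 -0.129   0.4368]
(0.542, 0.101) top [0.5371 0.099  0.1654] mid [0.5372 0.099  0.1654] 0.169 11
(0.5355, 0.022) top [0.5359 0.0198 0.166 ] mid [0.5365 0.0208 0.1658] 0.17 18
(0.529, -0.057) top [ 0.5282 -0.0582  0.1666] mid [ 0.5292 -0.0571  0.1661] 0.17 20
(0.522, -0.137) top [ 0.5223 -0.1368  0.1757] mid [ 0.5221 -0.1369  0.1759] 0.18 80
(0.425, -0.183) top [ 0.424  -0.1825  0.1151] mid [ 0.4241 -0.1824  0.1149] 0.118 4
(0.542, 0.101) top [0.5341 0.1015 0.1362] mid [0.5341 0.1019 0.137 ] 0.141 26
none 0.5355 0.022
(0.529, -0.057) top [ 0.519  -0.0417  0.1012] mid [ 0.5197 -0.0413  0.1013] 0.102 5
(0.522, -0.137) top [ 0.5351 -0.137   0.1778] mid [ 0.531  -0.1362  0.1774] 0.181 257
(0.425, -0.183) top [ 0.4242 -0.1813  0.1178] mid [ 0.4245 -0.1812  0.1171] 0.121 14
(0.542, 0.101) top [0.5434 0.0997 0.1685] mid [0.5436 0.1    0.1686] 0.172 41
(0.5355, 0.022) top [0.5399 0.0203 0.1678] mid [0.5406 0.0205 0.1677] 0.172 42
(0.529, -0.057) top [ 0.5311 -0.0586  0.1679] mid [ 0.5312 -0.0586  0.1676] 0.171 43
(0.522, -0.137) top [ 0.53   -0.1278  0.1786] mid [ 0.5259 -0.133   0.1777] 0.181 29
none 0.425 -0.183
```

View pics/s5.png

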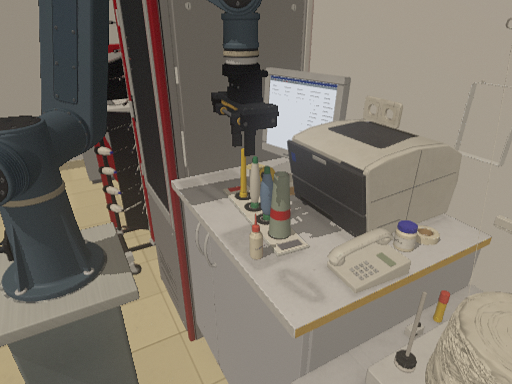

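View pics/t5.png

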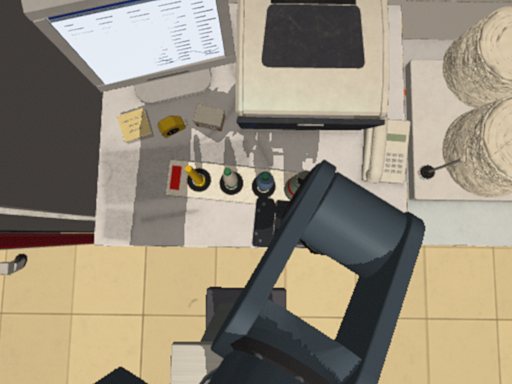

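Both pictures show all four standing upright on their pads in order from the red tile. In the side view they are at pixels (243,197), (255,205), (266,215) and (280,235). The bottle is in its place at (256,245).

```bash
python3 -c "
from rig import *
print(hand_in())"
```

```text
the job is handed in; nothing more can be done
None
```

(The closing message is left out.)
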